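Refit the keyhole stop bracket on a roller rack and let the rollers down

ROBOT

A 6-joint arm with a two-finger parallel gripper is mounted at the origin on a cart in front of the work surface, level with it; the furniture and walls round the work are solid. World frame = base frame: x ahead of the robot, y to its left, z up, the work surface at z = 0. Lengths are in mm, angles in rad, forces in N, time in s.
With the tool pointing down it reaches from about 250 to 850 mm from the base axis. Payload 12.5 kg.
Tool frame: the origin (TCP) lies on the centre line of the jaws, within the pads' length; the fingertips stand 25 mm ahead of it and the grasp point (between the pads) lies 6 mm ahead of it (ctrl.tip_reach is the z of the fingertips in the tool frame, in mm); z points along the fingers, y is the direction in which the jaws open and shut (so a half turn about z gives the same grasp; the last joint's range is limited). The gripper opens to 93 mm and grips with 3 to 60 N. Pads are 15 mm wide; open, the fingers measure 128 mm over their backs; the gripper's body (75 mm by 188 mm) begins 65 mm behind the grasp point.
Start: joints at [-1.353, 0.351, 1.652, -0, 1.139, -0.085], TCP at [164.026, -524.957, 243.633] pointing down, gripper open.
Joint ranges: [-2.75, 2.75], [-0.79, 2.1], [0.01, 2.65], [-1.57, 4.71], [0.07, 3.14], [-2.87, 2.87]. Speed limits (rad/s): [2.22, 2.22, 2.79, 3.14, 3.14, 3.14].

INTERFACE

Orientations are given as [roll, pitch, yaw] about the fixed x, y, z axes, in that order (R = Rz(yaw) Ry(pitch) Rx(roll)).
In Python, from bench import ctrl gives the robot as it stands. The module is installed in compiled form; this text tells all that it offers.
- The arm moves only by the tool servo_tool, never from a script. Its argument "commands" is a list that holds one entry, the list of rows, each a list of 4 numbers: the shift along the tool's x, y, z in cm, then the turn about the tool's z in degrees. In form: [[[dx, dy, dz, yaw], ...]]. A call has 1 to 5 rows; each row is the pose to reach, as a shift and turn from the pose measured when the call began, along the tool's axes at that moment; what a row does not reach only later rows make up. A row lasts 1/8 s, in which the tool goes at most 62.5 mm and 10.7 degrees, less where a joint would pass 70% of its speed; a pose out of reach is approached as far as the arm can. A call with a gripper value outside its range is refused whole. "hand" is the finger opening in cm, from 0 to 9.3, set as the call begins (left out, the last holds). The fingers move at their own pace and stop on an object; "grip_force" is the grip in N (left out, the last holds). Time passes only in rows, so rows that repeat a pose let the fingers close. It gives the time, the measured TCP pose, the force and the opening at its end, in the units of the state.
- ctrl.observe(): the state, without advancing time (a new reading comes with each control period).
- ctrl.grab_frame(name): name is "scene" or "top"; returns the picture (420x560x3 uint8, red, green, blue); there is no depth.
- ctrl.camera_params(name): a dict with "vertical_fov" (degrees; the focal length in pixels is half the picture's height over the tangent of half this angle, whatever the lens; pixels are square), "cx", "cy" (the principal point, pixels), "rvec" (rotation vector, rad) and "tvec" (3), from world to camera coordinates, as OpenCV has them. Camera axes: x right, y down, z forward; pixel columns grow to the right and rows downward; lengths in mm; the calibration is good to about 2 mm. A picture is of the moment at which its call begins. camera_params takes no time and is no camera call.
- ctrl.sign_off(): hands the job in, once; it reports no verdict.
The state is a dict: "t": time; "joint_pos": joint angles; "qvel": joint speeds; "effort": joint torques, N m; "position": TCP position; "orientation": TCP orientation; "ft_force": force on the tool from outside, world axes, zero at the start; "moment": the same for the moment, N m; "width": opening from 0.0 (shut) to 1.0 (fully open).
Only numpy, scipy, OpenCV 4.12 (cv2) and the standard library are available. Lean on these libraries where they do the work, as an engineer would, in place of code of your own. Each camera call takes 0.05 s, during which the arm holds its last target.

TASK

Refit the stop bracket on the sloping roller rack: lower it with its two round holes over the two screw heads and slide it down the slope until the screws are fully home in the narrow ends of the slots, buffer facing the rollers. Then take out the white block that is holding the rollers back, so that all three roll down and lie in a row against the bracket, and leave the block on the worktop clear of the rack. Do not let a roller leave the rack, and leave the pile of trays, the bowls and the marker where they are.

Things in the scene. Friction and masses are not known exactly. Their poses are not given: they have to be found in the camera images.
- rack_deck: sloping deck of a grey sheet-metal rack fixed to the worktop. Origin: middle of its low front edge, on the upper surface, 28 mm above the worktop. x runs up the slope (12 degrees, away from the robot), y to the left along the rollers, z square to the deck. 266 mm long, 138 mm wide; side cheeks rise 16 mm above it, the fence at its upper end 32 mm
- roller_rack: the whole rack, 270 x 146 mm (184 mm wide over its foot tabs). Origin on the worktop under its middle; x horizontal, towards its high end, y left, z vertical. The deck's origin is at x = -129 mm, z = 28 mm in this frame
- screw_left (a point): foot of the left of two shoulder screws, on the deck surface at x = 46 mm, y = +36 mm of rack_deck. The screw stands square to the deck: shank 8 mm thick and 7.5 mm long, then a chamfered head 16 mm wide whose top is 13 mm above the deck
- screw_right (a point): foot of the right screw, the same, at x = 46 mm, y = -36 mm of rack_deck
- bracket_grip (a point): middle of the thickness and width of the loose bracket's upright, 30 mm above the foot's underside, where it can be gripped. x: from the foot to the buffer side, y: along the width, z: up. Upright with black buffer strip: 10 mm thick (x), 116 mm wide, 50 mm high (strip from 12 to 48 mm). Stands on its foot left of the rack; 0.3 kg
- bracket_holes (a point): on the underside of the bracket's foot, midway between the two round holes; 45 mm in -x and 30 mm below bracket_grip, same axes. Foot: 5 mm thick, from x = -20 to +44 mm here. Round holes 24 mm wide at y = +36 and -36 mm; from each a slot 11 mm wide runs 20 mm in +x. Buffer face at x = +50 mm. Set on the deck it stays by friction and must be pushed (some 2 N) 20 mm down the slope to be home
- block_centre (a point): centre of the white plastic block, 32 x 26 x 70 mm, 0.16 kg, that stands on end on the deck against the lowest roller, up to 25 mm left or right of the deck's middle, its centre 152 mm up from the front edge and 35 mm above the deck. Its y axis is its 70 mm length (square to the deck), x (32 mm) runs up the slope, z (26 mm) across it
- stop_block: the same white block; origin in the middle of one of its 32 x 70 mm faces
- roller_1: lowest of three loose aluminium rollers, 28 mm thick and 130 mm long, lying across the deck; origin at its centre, y along its axis. Its axis is 182 mm up from the deck's front edge at first. It weighs 25 g. Resting against the seated bracket its axis is 90 mm up from the front edge
- roller_2: middle roller, the same; finally 118 mm up from the front edge
- roller_3: uppermost roller, the same; finally 146 mm up from the front edge
- tray_pile: bystander: pile of brown pulp trays, 69 x 121 x 53 mm, far to the left; origin in the middle of its underside
- bowl_stack: bystander: nest of white bowls, 67 mm across, 41 mm high, to the left of the rack; origin in the middle of its underside
- black_marker: bystander: black marker pen 136 mm long, 16 mm thick, lying between the rack and the bracket, pointing away from the robot; origin in the middle of its underside
Not all that is in view belongs to the job. Of the things that look like the stop_block, the larger one is meant.

How it is judged:
By the outcome, as a careful person would: the job done as asked, in the order asked, and still so for the second after the job is handed in, with the robot touching nothing.
It also fails if it takes over 72 s, if anything falls off the work surface, if the arm or the gripper's body presses on something with over 40 N, if the wrist force passes 120 N, or if a joint passes its speed limit or range.

## Working session

There is one attempt and no reset: what is moved stays moved. The work goes in short steps, Python scripts to look and compute and a tool call to move; the robot and the scene stay as the last step left them, time stands still between calls to the robot, and variables do not carry over. Pictures are saved under pics/ and viewed, and the job is handed in when it is done.

Besides the shell and the picture viewer there is one more tool, called after "Emit:" by a JSON object that holds its "name" and its "arguments", one argument or row to a line. servo_tool: Moves the arm, as the interface text tells. Its arguments: {"type":"object","properties":{"commands":{"type":"array","items":{"type":"array","items":{"type":"array","items":{"type":"number"}}}},"hand":{"type":"number"},"grip_force":{"type":"number"}},"required":["commands"]}

```bash
mkdir -p pics; python3 - <<'E'
from bench import ctrl
import cv2
for n in("scene","top"):
    cv2.imwrite(f"pics/{n}0.png",ctrl.grab_frame(n)[:,:,::-1]); print(n,ctrl.camera_params(n))
print(ctrl.observe(),ctrl.tip_reach)
E
```

```text
scene {'vertical_fov': 44.24606405142766, 'cx': 283.67273207180216, 'cy': 214.46238456382687, 'rvec': array([ 0.79099523, -2.36321281,  1.35920806]), 'tvec': array([ 374.3721431 ,  240.03335349, 1105.85099806])}
top {'vertical_fov': 47.57847144344243, 'cx': 285.76565470911305, 'cy': 204.15395778944563, 'rvec': array([ 2.1265694 , -2.15680873,  0.17419318]), 'tvec': array([ -21.80832229,  494.06688864, 1411.56805376])}
{'t': 0.1, 'joint_pos': array([-1.35259536e+00,  3.51176622e-01,  1.65232412e+00,  2.06264491e-05,
        1.13906812e+00, -8.46438792e-02]), 'qvel': array([-4.03084031e-04, -2.46965352e-03, -1.87028554e-03,  5.77791032e-05,
        5.38987271e-04, -1.33701661e-04]), 'effort': array([ 4.54744768e-04, -4.98030818e+01, -2.85704988e+01,  7.00060255e-02,
        2.39135016e-02, -3.10261828e-05]), 'position': array([ 163.97968834, -524.71409233,  243.1720551 ]), 'orientation': array([-3.14062152e+00, -1.01189740e-04,  3.02836157e-01]), 'ft_force': array([0.0336741 , 0.12999539, 0.7871158 ]), 'moment': array([ 0.05076099, -0.00812684, -0.02410824]), 'width': 1.0020864897618855} 25.0
```

View pics/scene0.png

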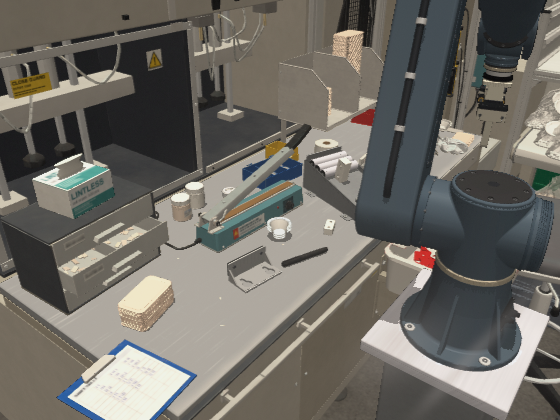

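View pics/top0.png

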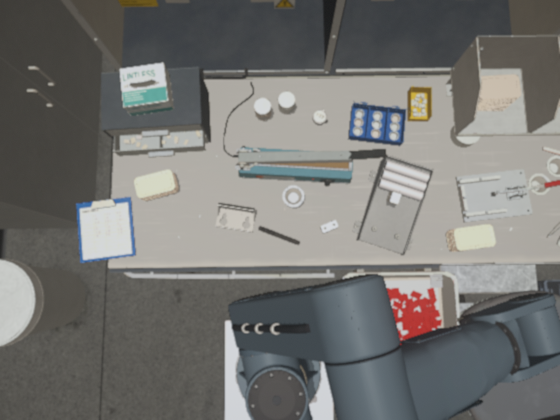

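The scene view shows the bracket at (252,268), the marker at (305,257) and the rack partly hidden at (335,175). The top view shows the bracket at (237,217), the rack at (397,205) and its block at (396,198). I'll enlarge both to measure.

```bash
python3 - <<'E'
import cv2
t=cv2.imread("pics/top0.png");s=cv2.imread("pics/scene0.png")
cv2.imwrite("pics/t_rack.png",cv2.resize(t[145:265,340:450],None,fx=5,fy=5,interpolation=cv2.INTER_CUBIC))
cv2.imwrite("pics/t_br.png",cv2.resize(t[190:260,205:345],None,fx=5.5,fy=5.5,interpolation=cv2.INTER_CUBIC))
cv2.imwrite("pics/s_all.png",cv2.resize(s[130:300,215:375],None,fx=3.5,fy=3.5,interpolation=cv2.INTER_CUBIC))
E
```

```text
(no output)
```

View pics/t_rack.png

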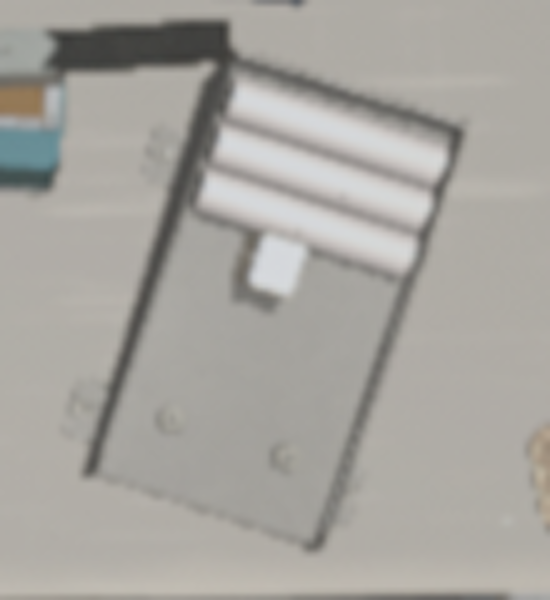

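View pics/t_br.png

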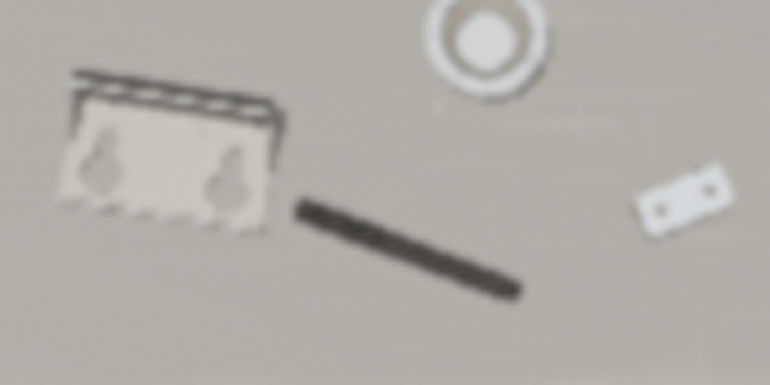

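View pics/s_all.png

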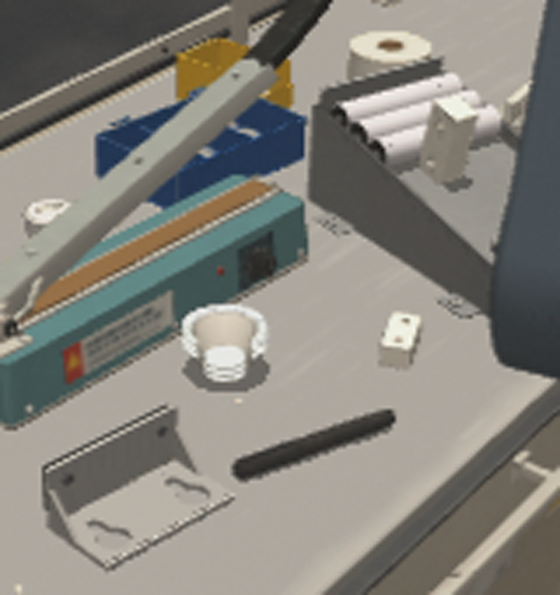

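```bash
cat > h.py <<'E'
import numpy as np,cv2
from bench import ctrl
def cam(n):
    p=ctrl.camera_params(n);f=210/np.tan(np.radians(p['vertical_fov']/2))
    return f,p['cx'],p['cy'],cv2.Rodrigues(p['rvec'])[0],p['tvec']
def ray(n,u,v,z):
    f,cx,cy,R,t=cam(n);c=-R.T@t;d=R.T@np.array([(u-cx)/f,(v-cy)/f,1]);return c+d*(z-c[2])/d[2]
def proj(n,P):
    f,cx,cy,R,t=cam(n);q=R@np.asarray(P,float)+t;return np.array([cx+f*q[0]/q[2],cy+f*q[1]/q[2]])
def crop(c,s,off): return (np.array(c)+.5)/s-.5+np.array(off)
E
python3 - <<'E'
from h import *
np.set_printoptions(precision=1,suppress=True)
f,cx,cy,R,t=cam("top");print("topcam",-R.T@t);f,cx,cy,R,t=cam("scene");print("scenecam",-R.T@t)
T=lambda c,z:ray("top",*crop(c,5,(340,145)),z)
B=lambda c,z:ray("top",*crop(c,5.5,(205,190)),z)
sl=T((168,418),50);sr=T((284,457),50);print("screws",sl,sr,np.linalg.norm(sl-sr))
d=(sl-sr)[:2];print("rack yaw",np.degrees(np.arctan2(-d[0],d[1])))
print("front",T((92,470),44),T((318,545),44),"block top",T((277,265),28+152*.208+70*.978))
print("block corners",[T(c,128) for c in((262,232),(308,242),(292,297),(248,286))])
hl=B((100,172),5);hr=B((227,190),5);print("holes",hl,hr,np.linalg.norm(hl-hr))
d=(hl-hr)[:2];print("br yaw",np.degrees(np.arctan2(-d[0],d[1])))
print("upr back top",B((75,72),50),B((272,101),50),"front",B((75,93),50),B((276,122),50))
print("foot front",B((57,203),5),B((263,234),5))
S=lambda c,z:ray("scene",*crop(c,3.5,(215,130)),z)
print("scene foot corner",S((108,565),5),S((233,497),5),"upright top",S((45,466),50),S((176,408),50))
E
```

```text
topcam [ 266.4  -20.  1471.6]
scenecam [-188.   896.8  762.3]
screws [ 415.3 -289.9   50. ] [ 390.9 -358.4   50. ] 72.67901392312916
rack yaw -19.6231941455311
front [ 385.2 -244.    44. ] [ 338.5 -377.5   44. ] block top [ 494.3 -341.4  128.1]
block corners [array([ 513.6, -333.8,  128. ]), array([ 507.4, -359.9,  128. ]), array([ 475.6, -349.1,  128. ]), array([ 482.3, -324.2,  128. ])]
holes [449.4 166.9   5. ] [438.2  95.4   5. ] 72.37512199897517
br yaw -8.902138843430293
upr back top [499.3 175.3  50. ] [481.7  67.1  50. ] front [487.6 175.2  50. ] [470.  65.  50.]
foot front [432.2 191.    5. ] [413.1  75.3   5. ]
scene foot corner [434.9 190.3   5. ] [414.2  80.4   5. ] upright top [498.9 178.1  50. ] [472.6  70.1  50. ]
```

```bash
cat >> h.py <<'E'
def tri(a,b):
    M=[]
    for n,(u,v) in(("top",a),("scene",b)):
        f,cx,cy,R,t=cam(n);c=-R.T@t;d=R.T@np.array([(u-cx)/f,(v-cy)/f,1]);d/=np.linalg.norm(d);M.append((c,np.eye(3)-np.outer(d,d)))
    return np.linalg.solve(sum(m for _,m in M),sum(m@c for c,m in M))
def go(x,y,z,yaw=None):
    o=ctrl.observe();p=o['position'];w=o['orientation'][2];R=cv2.Rodrigues(np.array([0,0,w]))[0]@np.diag([1,-1,-1])
    d=R.T@(np.array([x,y,z])-p)/10;dy=0 if yaw is None else -((yaw-np.degrees(w)+180)%360-180)
    print("move cm",d.round(2),"turn",round(dy,1))
E
python3 - <<'E'
from h import *
np.set_printoptions(precision=1,suppress=True)
s=cv2.imread("pics/scene0.png");t=cv2.imread("pics/top0.png")
cv2.imwrite("pics/t_seal.png",cv2.resize(t[135:195,225:400],None,fx=4.5,fy=4.5,interpolation=cv2.INTER_CUBIC))
cv2.imwrite("pics/s_seal.png",cv2.resize(s[110:260,185:325],None,fx=4,fy=4,interpolation=cv2.INTER_CUBIC))
go(488,124,200,80.8)
E
```

```text
move cm [ 50.3 -52.3   4.3] turn -63.4
```

View pics/t_seal.png

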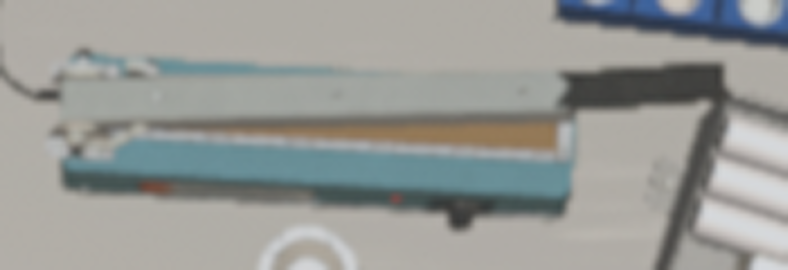

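View pics/s_seal.png

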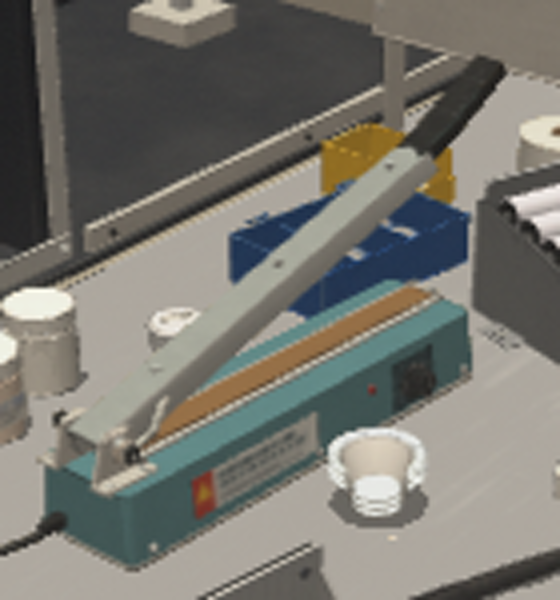

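```bash
python3 - <<'E'
from h import *
np.set_printoptions(precision=1,suppress=True)
T=lambda c:crop(c,4.5,(225,135));S=lambda c:crop(c,4,(185,110))
for n,a,b in(("frontTopL",(62,165),(135,493)),("frontTopR",(570,190),(468,310)),("hinge",(60,150),(97,470)),("leverGreyEnd",(567,105),(437,165)),("leverTip",(722,90),(497,68)),("leverL",(62,118),(85,435))):
    P=tri(T(a),S(b));print(n,P,proj("top",P)-T(a))
E
```

```text
frontTopL [590.6 112.   64.5] [0.4 0.5]
frontTopR [ 571.2 -228.4   60.3] [0.  0.1]
hinge [605.4 117.4  76.4] [-1.4 -1.8]
leverGreyEnd [ 596.9 -213.6  175. ] [0.8 1.3]
leverTip [ 597.7 -297.4  221.6] [-0.2 -0.4]
leverL [621.  113.2  94.7] [-1.  -1.3]
```

Emit:
{"name": "servo_tool", "arguments": {
  "commands": [
    [[10,-10,0,-10.7],[20,-20,0,-21.4],[29,-30,0,-32],[38,-40,0,-42.5],[46,-48,0,-53]]
  ],
  "hand": 5
}}

```text
t: 0.72
position: [304.6, -243.8, 243.5]
orientation: [-3.141, -0.001, 1.233]
ft_force: [0.8, -0.5, 0.5]
width: 0.547
```

```bash
python3 -c "
from h import *
go(487,122,120,80.8)"
```

```text
move cm [40.56  5.1  12.35] turn -10.1
```

Emit:
{"name": "servo_tool", "arguments": {
  "commands": [
    [[6,1,0,-5],[16,2.5,2,-10.1],[26,4,4,-10.1],[35,5.1,6,-10.1],[40.6,5.1,9,-10.1]]
  ],
  "hand": 5
}}

```text
t: 1.35
position: [444.5, 28.5, 187.4]
orientation: [3.141, -0.001, 1.41]
ft_force: [1.2, -0.5, -0.3]
width: 0.542
```

```bash
python3 -c "
from h import *
print(ctrl.observe()['position'])
go(487,122,75,80.8)"
```

```text
[444.47885132  28.5130229  187.38341364]
move cm [ 9.91  2.7  11.24] turn -0.0
```

Emit:
{"name": "servo_tool", "arguments": {
  "commands": [
    [[5,1.5,4,0],[9.9,2.7,8,0],[9.9,2.7,9.5,0],[9.9,2.7,9.5,0],[9.9,2.7,9.5,0]]
  ]
}}

```text
t: 1.98
position: [487.3, 121.6, 93.2]
orientation: [3.14, -0.001, 1.409]
ft_force: [-0.2, -0.2, 0.4]
width: 0.537
```

```bash
python3 - <<'E'
from h import *
s=ctrl.grab_frame("scene")[:,:,::-1];t=ctrl.grab_frame("top")[:,:,::-1]
a=cv2.resize(s[200:300,200:300],None,fx=4,fy=4,interpolation=cv2.INTER_CUBIC);b=cv2.resize(t[170:270,190:290],None,fx=4,fy=4,interpolation=cv2.INTER_CUBIC)
cv2.imwrite("pics/g1.png",np.hstack([a,b]));go(487,122,38,80.8)
E
```

```text
move cm [ 0.04 -0.06  5.56] turn -0.1
```

View pics/g1.png

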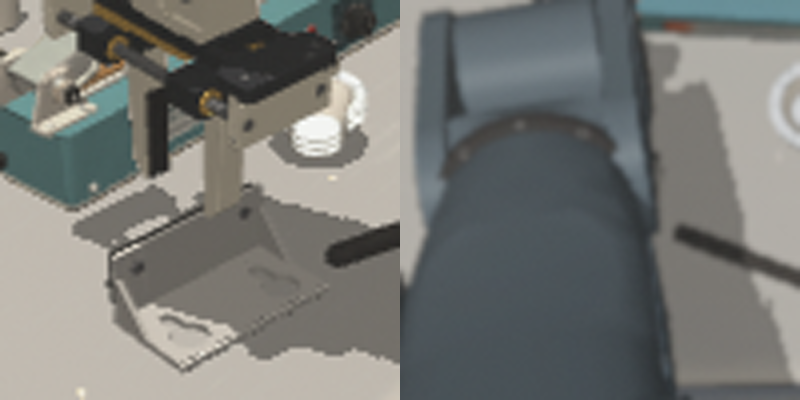

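Emit:
{"name": "servo_tool", "arguments": {
  "commands": [
    [[0,0,2,0],[0,0,4,0],[0,0,5.5,0],[0,0,5.5,0]]
  ]
}}

```text
t: 2.58
position: [487.4, 121.2, 38.3]
orientation: [3.14, -0.001, 1.408]
ft_force: [-0.3, 0.6, 0.7]
width: 0.534
```

Emit:
{"name": "servo_tool", "arguments": {
  "commands": [
    [[0,0,0,0],[0,0,0,0],[0,0,0,0],[0,0,0,0],[0,0,0,0]]
  ],
  "hand": 0,
  "grip_force": 40
}}

```text
t: 3.2
position: [487.5, 121.3, 38.4]
orientation: [3.14, -0.001, 1.408]
ft_force: [0.2, 0.6, 1.1]
width: 0.104
```

Emit:
{"name": "servo_tool", "arguments": {
  "commands": [
    [[0,0,-3,0],[0,0,-7,0],[0,0,-11,0],[0,0,-15,0],[0,0,-16,0]]
  ]
}}

```text
t: 3.82
position: [487.8, 121.3, 200.1]
orientation: [3.137, -0.002, 1.408]
ft_force: [0.7, -0.4, -3.1]
width: 0.102
```

```bash
python3 - <<'E'
from h import *
s=ctrl.grab_frame("scene")[:,:,::-1];t=ctrl.grab_frame("top")[:,:,::-1]
cv2.imwrite("pics/g2.png",cv2.resize(s[120:320,180:380],None,fx=3,fy=3,interpolation=cv2.INTER_CUBIC));cv2.imwrite("pics/g2t.png",t)
go(443,-337,205,70.6);print(ctrl.observe()['ft_force'],ctrl.observe()['moment'])
E
```

```text
move cm [-45.93   3.05  -0.66] turn 10.1
[-0.34049623 -0.61197282 -2.7673491 ] [-0.10353463 -0.12551689  0.01414663]
```

View pics/g2.png

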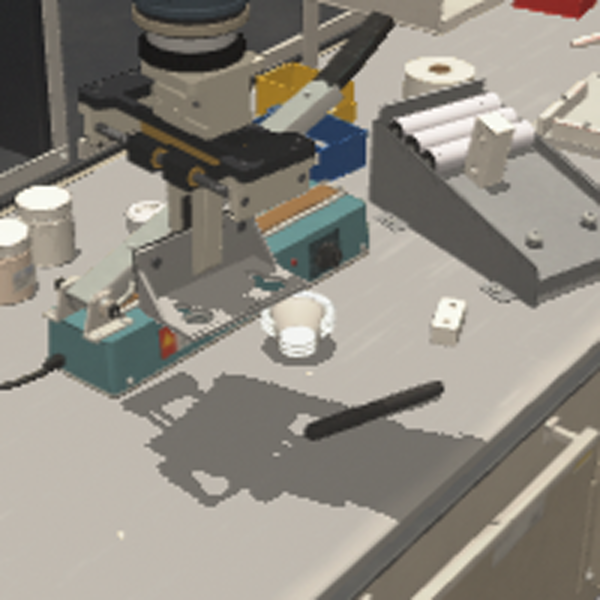

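View pics/g2t.png

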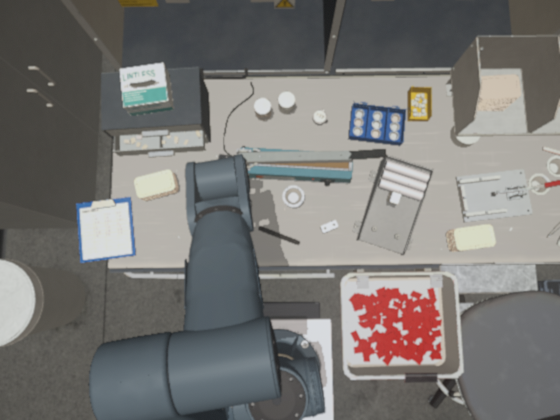

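The bracket is held level, with its holes at about (197,317) and (268,283) in the 3x crop. The rack is now in clear view, with screws at (535,238) and (588,220). Next I'll refine those positions.

```bash
python3 - <<'E'
from h import *
s=cv2.imread("pics/g2.png")  # already 3x
f=ctrl.grab_frame("scene")[:,:,::-1];cv2.imwrite("pics/s2raw.png",f)
a=cv2.resize(f[195:235,215:290],None,fx=10,fy=10,interpolation=cv2.INTER_CUBIC)
b=cv2.resize(f[150:225,335:410],None,fx=8,fy=8,interpolation=cv2.INTER_CUBIC)
cv2.imwrite("pics/za.png",a);cv2.imwrite("pics/zb.png",b)
t=cv2.imread("pics/top0.png");cv2.imwrite("pics/zc.png",cv2.resize(t[215:260,350:410],None,fx=12,fy=12,interpolation=cv2.INTER_CUBIC))
E
```

```text
(no output)
```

View pics/za.png

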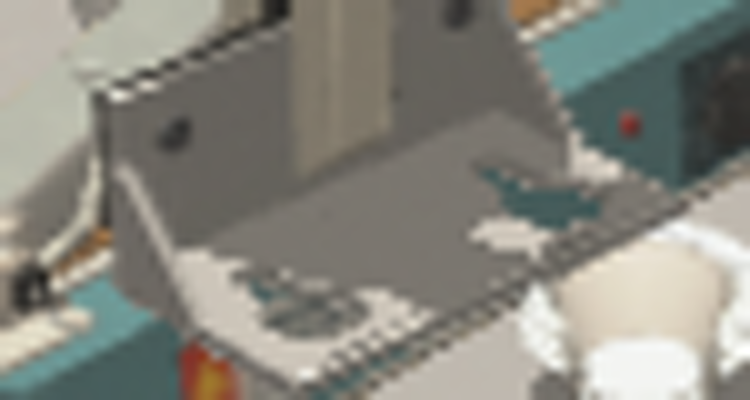

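View pics/zb.png

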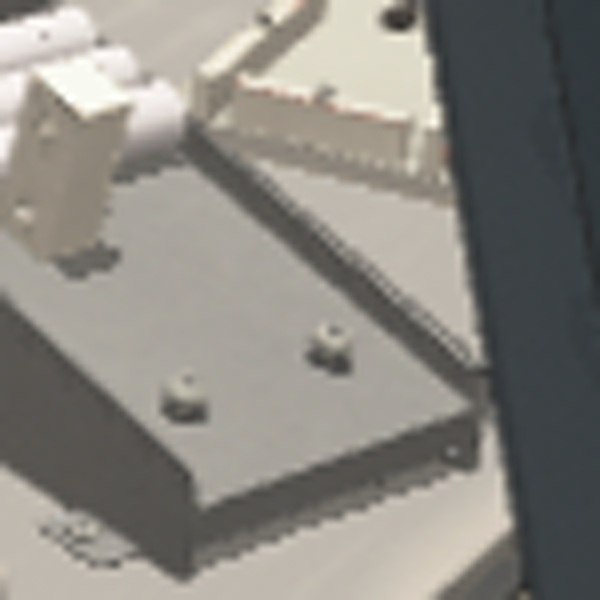

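View pics/zc.png

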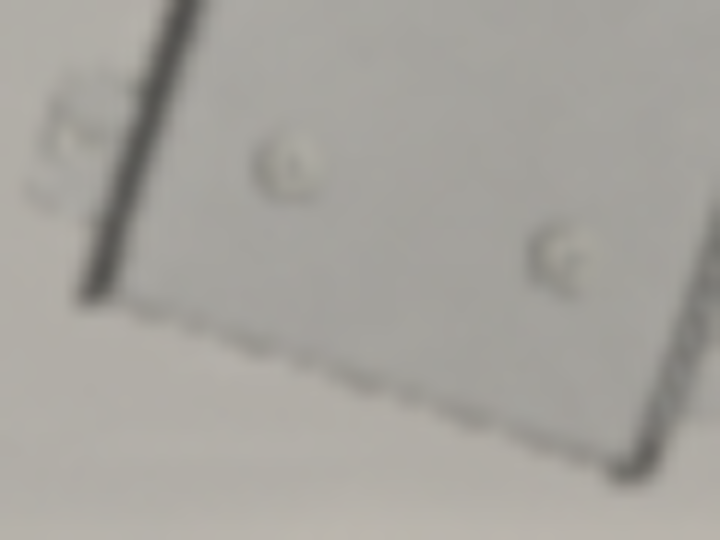

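```bash
python3 - <<'E'
from h import *
np.set_printoptions(precision=1,suppress=True)
Z=lambda c:crop(c,8,(335,150));A=lambda c:crop(c,10,(215,195));C=lambda c:crop(c,12,(350,215))
for zs in((188,379),(335,330)):print("scene screw",ray("scene",*Z(zs),50.3))
for zs in((291,165),(568,259)):print("top screw",ray("top",*C(zs),50.3))
for a,b in(((291,165),(188,379)),((568,259),(335,330))):print("tri",tri(C(a),Z(b)))
print("front corners top",ray("top",*C((92,295)),44),ray("top",*C((635,472)),44))
print("front deck corner scene",ray("scene",*Z((193,510)),28),ray("scene",*Z((473,405)),28), "cheek tops", ray("scene",*Z((190,470)),43))
# bracket
o=ctrl.observe();print(o['position'],o['orientation'])
w=o['orientation'][2]-np.pi/2;bx=np.array([np.cos(w),np.sin(w),0]);by=np.array([-bx[1],bx[0],0])
h=o['position']-45*bx;h[2]=161.7
for n,p,pz in(("fl foot",h-20*bx+58*by+[0,0,5],None),("upr top l front",h+40*bx+58*by+[0,0,50],None),("upr top l back",h+50*bx+58*by+[0,0,50],None),("hole L",h+36*by+[0,0,5],None),("hole R",h-36*by+[0,0,5],None),("foot R",h-20*bx-58*by+[0,0,5],None)):
    q=proj("scene",p);print(n,q,"za",(q-[215,195]+.5)*10-.5, p)
for c,z in(((303,390),166.7),((103,97),211.7),((313,312),164)):
  d=ray("scene",*A(c),z)-h;print(c,"x",d@bx,"y",d@by)
E
```

```text
scene screw [ 417.3 -294.6   50.3]
scene screw [ 393.1 -361.7   50.3]
top screw [ 415.  -291.6   50.3]
top screw [ 390.5 -359.7   50.3]
tri [ 415.1 -291.    52.5]
tri [ 391.  -359.    52.1]
front corners top [ 383.7 -241.6   44. ] [ 337.7 -375.2   44. ]
front deck corner scene [ 386.5 -247.7   28. ] [ 342.6 -379.3   28. ] cheek tops [ 389.5 -248.2   43. ]
[486.7 121.1 197.4] [ 3.1 -0.   1.4]
fl foot [245.1 232. ] za [305.5 374.6] [432.  188.8 166.7]
upr top l front [226.7 203.7] za [121.1  91.8] [491.2 179.1 211.7]
upr top l back [223.8 202.1] za [92.4 75.4] [501.  177.5 211.7]
hole L [246.8 224.8] za [322.8 302.4] [448.1 163.9 166.7]
hole R [270.8 213.5] za [562.9 189.9] [436.5  92.8 166.7]
foot R [283.9 213.5] za [693.1 189.2] [413.2  74.4 166.7]
(303, 390) x -24.30931386099532 y 62.36265147220793
(103, 97) x 40.844887808907096 y 62.32141627635353
(313, 312) x 1.7861855063111682 y 37.37676117359396
```

```bash
python3 -c "
from h import *
go(425,-100,205,75);go(445,-344,200,70.7)"
```

```text
move cm [-22.82  -2.51  -0.76] turn 5.7
move cm [-46.57   3.41  -0.26] turn 10.0
```

Emit:
{"name": "servo_tool", "arguments": {
  "commands": [
    [[-5,-1.5,-0.5,1],[-10,-3,-0.8,3],[-15,-3,-0.8,4],[-20,-3,-0.8,5],[-25,-2,-0.8,6]]
  ]
}}

```text
t: 4.6
position: [425.2, -123.6, 203.5]
orientation: [-3.139, -0.001, 1.303]
ft_force: [1.0, -0.2, -2.6]
width: 0.104
```

```bash
python3 -c "
from h import *
go(445,-344,180,70.7)"
```

```text
move cm [-20.73   7.74   2.35] turn 4.0
```

Emit:
{"name": "servo_tool", "arguments": {
  "commands": [
    [[-6,1,0,1],[-12,3,0,2],[-17,5.5,0.5,3],[-20.7,7.7,1.5,4],[-20.7,7.7,2.4,4]]
  ]
}}

```text
t: 5.22
position: [444.1, -345.3, 176.1]
orientation: [-3.137, -0.002, 1.231]
ft_force: [-1.1, 0.7, -2.3]
width: 0.105
```

Emit:
{"name": "servo_tool", "arguments": {
  "commands": [
    [[0,0,0,0],[0,0,0,0]]
  ]
}}

```text
t: 5.48
position: [443.8, -344.3, 175.5]
orientation: [-3.135, -0.003, 1.231]
ft_force: [-0.4, 0.4, -2.7]
width: 0.108
```

```bash
python3 - <<'E'
from h import *
go(446.5,-344,130,70.7)
s=ctrl.grab_frame("scene")[:,:,::-1]
cv2.imwrite("pics/g3.png",cv2.resize(s[90:250,280:440],None,fx=3.7,fy=3.7,interpolation=cv2.INTER_CUBIC))
E
```

```text
move cm [0.12 0.24 4.55] turn -0.1
```

View pics/g3.png

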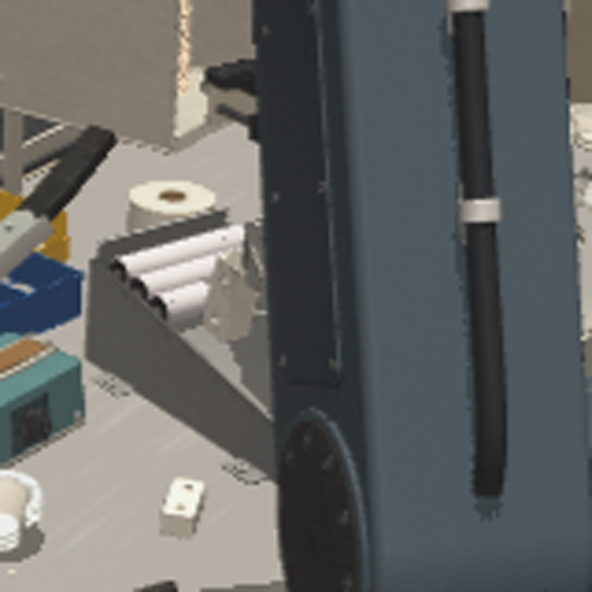

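```bash
python3 - <<'E'
from h import *
s=ctrl.grab_frame("top")[:,:,::-1]
cv2.imwrite("pics/g3t.png",cv2.resize(s[120:290,310:480],None,fx=3.5,fy=3.5,interpolation=cv2.INTER_CUBIC))
E
```

```text
(no output)
```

View pics/g3t.png

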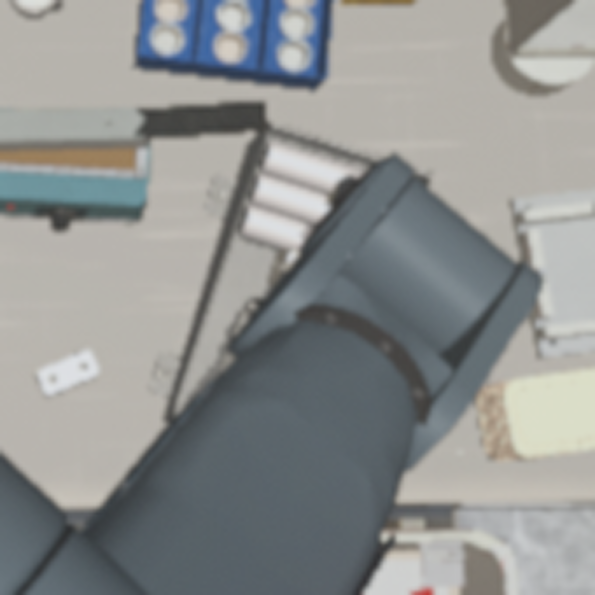

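Both cameras are blocked at the rack, so I'll move the bracket to the left, where the scene camera can see it next to the rack, and measure its offset in the hand there.

Emit:
{"name": "servo_tool", "arguments": {
  "commands": [
    [[6,-2,-2,0],[12,-5,-2,0],[18,-6.5,0,0],[21.5,-7.5,3,0],[21.5,-7.5,7,0]]
  ]
}}

```text
t: 6.2
position: [445.2, -113.9, 107.4]
orientation: [-3.139, -0.002, 1.236]
ft_force: [0.1, -0.4, -2.7]
width: 0.106
```

Emit:
{"name": "servo_tool", "arguments": {
  "commands": [
    [[0,0,0.5,0],[0,0,0.5,0],[0,0,0.5,0]]
  ]
}}

```text
t: 6.58
position: [446.0, -114.5, 103.8]
orientation: [3.141, -0.002, 1.235]
ft_force: [0.3, -0.0, -1.9]
width: 0.107
```

```bash
python3 - <<'E'
from h import *
s=ctrl.grab_frame("scene")[:,:,::-1];cv2.imwrite("pics/s4raw.png",s)
o=ctrl.observe();print(o['position'],o['orientation'])
cv2.imwrite("pics/g4.png",cv2.resize(s[110:260,240:420],None,fx=4.4,fy=4,interpolation=cv2.INTER_CUBIC))
E
```

```text
[ 445.9104044  -114.50415677  103.69760542] [ 3.14137355e+00 -2.33750650e-03  1.23506539e+00]
```

View pics/g4.png

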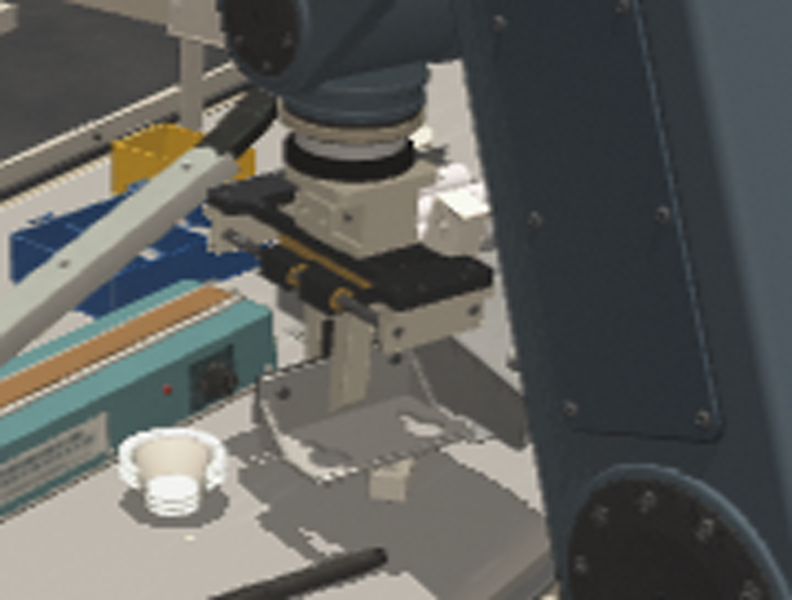

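```bash
python3 - <<'E'
from h import *
s=cv2.imread("pics/s4raw.png")
cv2.imwrite("pics/zd.png",cv2.resize(s[190:235,294:359],None,fx=12,fy=12,interpolation=cv2.INTER_CUBIC))
E
```

```text
(no output)
```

View pics/zd.png

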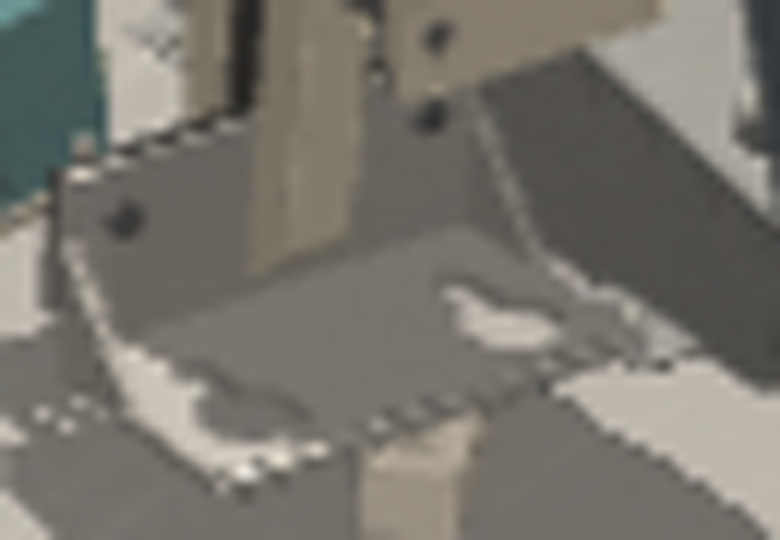

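```bash
python3 - <<'E'
from h import *
np.set_printoptions(precision=1,suppress=True)
D=lambda c:crop(c,12,(294,190))
tcp=np.array([446.0,-114.5,103.75]);w=1.2351-np.pi/2
bx=np.array([np.cos(w),np.sin(w),0]);by=np.array([-bx[1],bx[0],0]);h=tcp-45*bx;h[2]=103.75-38.4;B=np.array([bx,by,[0,0,1]])
for n,c in(("FL",(225,487)),("FR",(700,347)),("HL",(255,405)),("HR",(508,322)),):
    p=B@(ray("scene",*D(c),h[2]+5)-h);print(n,p)
f,cx,cy,R,t=cam("scene");cc=-R.T@t
for n,c in(("boltL",(125,220)),("boltR",(432,115)),("topL",(62,178))):
    u,v=D(c);d=R.T@np.array([(u-cx)/f,(v-cy)/f,1]);k=((h+40*bx-cc)@bx)/(d@bx);print(n,B@(cc+k*d-h))
E
```

```text
FL [-20.2  60.5   5. ]
FR [-30.9 -61.1   5. ]
HL [ 2.7 35.2  5. ]
HR [  0.4 -32.6   5. ]
boltL [40.  43.8 35.5]
boltR [ 40.  -40.6  36.2]
topL [40.  61.  51.1]
```

```bash
python3 -c "
from h import *
go(447.8,-344.8,130,70.6)"
```

```text
move cm [-21.68   7.77  -2.63] turn 0.2
```

Emit:
{"name": "servo_tool", "arguments": {
  "commands": [
    [[-2,1,-5,0],[-7,3,-8,0],[-13,5,-8,0],[-18,7,-8,0],[-21.7,7.8,-7,0]]
  ]
}}

```text
t: 7.25
position: [448.0, -348.3, 174.7]
orientation: [3.138, -0.001, 1.233]
ft_force: [0.7, 0.7, -2.9]
width: 0.105
```

```bash
python3 -c "
from h import *
go(447.8,-344.8,110,70.6)"
```

```text
move cm [ 0.32 -0.14  6.47] turn 0.1
```

Emit:
{"name": "servo_tool", "arguments": {
  "commands": [
    [[0.3,-0.1,3,0],[0.3,-0.1,6.5,0],[0.3,-0.1,6.5,0],[0.3,-0.1,6.5,0]]
  ]
}}

```text
t: 7.75
position: [448.8, -345.8, 111.3]
orientation: [3.137, -0.0, 1.233]
ft_force: [0.0, 0.8, -1.5]
width: 0.108
```

```bash
python3 -c "
from h import *
go(447.8,-344.8,92,70.6)"
```

```text
move cm [ 0.06 -0.13  1.93] turn 0.1
```

Emit:
{"name": "servo_tool", "arguments": {
  "commands": [
    [[0.05,-0.1,1,0],[0.05,-0.1,1.9,0],[0.05,-0.1,1.9,0],[0.05,-0.1,1.9,0]]
  ]
}}

```text
t: 8.25
position: [448.2, -345.0, 92.4]
orientation: [3.137, -0.0, 1.233]
ft_force: [0.4, -0.1, -2.1]
width: 0.103
```

```bash
python3 -c "
from h import *
go(447.8,-344.8,86,70.6)"
```

```text
move cm [ 0.   -0.05  0.64] turn 0.1
```

Emit:
{"name": "servo_tool", "arguments": {
  "commands": [
    [[0,0,0.3,0],[0,0,0.5,0],[0,0,0.6,0],[0,0,0.6,0]]
  ]
}}

```text
t: 8.75
position: [448.2, -345.0, 86.3]
orientation: [3.137, -0.0, 1.233]
ft_force: [-0.3, -0.2, -2.2]
width: 0.102
```

Emit:
{"name": "servo_tool", "arguments": {
  "commands": [
    [[0,0,0.1,0],[0,0,0.15,0],[0,0,0.15,0]]
  ]
}}

```text
t: 9.12
position: [448.4, -345.1, 85.3]
orientation: [3.136, -0.0, 1.233]
ft_force: [-1.8, 1.2, 4.5]
width: 0.108
```

Contact came at TCP z = 85.3. The heel touching the deck predicts 85.1, and sitting on the screw heads would give about 88.7. So the heads are in the holes. I'll open slightly so the foot tips down, because the uphill finger has little room before the block.

Emit:
{"name": "servo_tool", "arguments": {
  "commands": [
    [[0,0,-0.1,0],[0,0,-0.1,0],[0,-0.3,-0.1,0],[0,-0.4,-0.1,0],[0,-0.4,-0.1,0]]
  ],
  "hand": 2.1
}}

```text
t: 9.75
position: [444.5, -343.8, 86.2]
orientation: [3.136, -0.0, 1.233]
ft_force: [-0.3, 0.6, -0.4]
width: 0.226
```

Emit:
{"name": "servo_tool", "arguments": {
  "commands": [
    [[0,-0.2,0,0],[0,-0.2,0,0],[0,-0.2,0,0]]
  ]
}}

```text
t: 10.12
position: [442.7, -343.1, 86.3]
orientation: [3.136, -0.0, 1.233]
ft_force: [-0.2, 0.2, -0.3]
width: 0.226
```

Emit:
{"name": "servo_tool", "arguments": {
  "commands": [
    [[0,-0.3,0.05,0],[0,-0.6,0.12,0],[0,-0.9,0.2,0],[0,-1.2,0.25,0],[0,-1.2,0.25,0]]
  ]
}}

```text
t: 10.75
position: [431.0, -339.0, 83.6]
orientation: [3.137, -0.0, 1.233]
ft_force: [0.4, -0.4, 0.4]
width: 0.225
```

```bash
python3 - <<'E'
from h import *
s=ctrl.grab_frame("scene")[:,:,::-1];t=ctrl.grab_frame("top")[:,:,::-1]
cv2.imwrite("pics/g5.png",np.hstack([cv2.resize(s[130:230,300:400],None,fx=4,fy=4,interpolation=cv2.INTER_CUBIC),cv2.resize(t[150:250,350:450],None,fx=4,fy=4,interpolation=cv2.INTER_CUBIC)]))
E
```

```text
(no output)
```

View pics/g5.png

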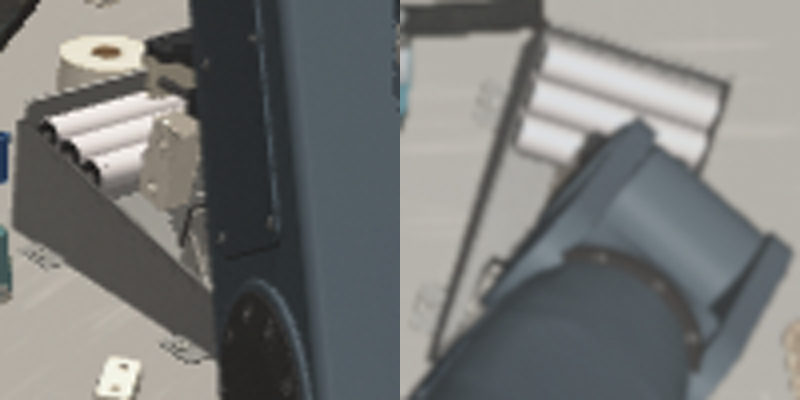

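Emit:
{"name": "servo_tool", "arguments": {
  "commands": [
    [[0,-0.3,0.05,0],[0,-0.6,0.12,0],[0,-0.8,0.16,0],[0,-0.8,0.16,0]]
  ]
}}

```text
t: 11.35
position: [423.4, -336.3, 81.9]
orientation: [3.137, -0.0, 1.233]
ft_force: [0.2, 0.6, 0.3]
width: 0.225
```

```bash
python3 - <<'E'
from h import *
for i in range(1):
    o=ctrl.observe();print(o['ft_force'],o['moment'])
p=o['position'];print((p[0]-404.6)*.943+(p[1]+327.5)*-.332+42.3)
E
```

```text
[0.16778412 0.61446966 0.26619035] [-0.05486357 -0.07706576  0.04328553]
62.95294693432314
```

Emit:
{"name": "servo_tool", "arguments": {
  "commands": [
    [[0,-0.2,0.04,0],[0,-0.3,0.06,0],[0,-0.3,0.06,0]]
  ]
}}

```text
t: 11.72
position: [420.5, -335.3, 81.3]
orientation: [3.137, -0.0, 1.233]
ft_force: [0.3, -0.3, -0.8]
width: 0.226
```

Emit:
{"name": "servo_tool", "arguments": {
  "commands": [
    [[0,-0.2,0.04,0],[0,-0.3,0.06,0],[0,-0.3,0.06,0]]
  ]
}}

```text
t: 12.1
position: [418.7, -334.7, 81.1]
orientation: [3.134, 0.0, 1.233]
ft_force: [7.9, -0.1, -1.3]
width: 0.231
```

Emit:
{"name": "servo_tool", "arguments": {
  "commands": [
    [[0,-0.15,0,0],[0,-0.15,0,0],[0,0.1,0,0],[0,0.1,0,0]]
  ]
}}

```text
t: 12.6
position: [419.4, -334.9, 81.0]
orientation: [3.135, -0.0, 1.233]
ft_force: [0.0, -0.6, 0.4]
width: 0.227
```

Emit:
{"name": "servo_tool", "arguments": {
  "commands": [
    [[0,0,-3,0],[0,0,-7,0],[0,0,-10,0],[3,-2,-12,0],[8,-5,-13,0]]
  ]
}}

```text
t: 13.22
position: [397.7, -242.4, 211.4]
orientation: [3.134, 0.0, 1.231]
ft_force: [0.9, 0.0, 1.1]
width: 0.226
```

Emit:
{"name": "servo_tool", "arguments": {
  "commands": [
    [[6,-1,-1,0],[12,-2,-1,0],[18,-3,-1,0],[24,-3,-1,0],[30,-3,-1,0]]
  ]
}}

```text
t: 13.85
position: [469.3, 52.4, 221.2]
orientation: [3.134, 0.001, 1.231]
ft_force: [1.0, -0.7, -0.4]
width: 0.226
```

```bash
python3 - <<'E'
from h import *
s=ctrl.grab_frame("scene")[:,:,::-1];t=ctrl.grab_frame("top")[:,:,::-1]
cv2.imwrite("pics/g6.png",cv2.resize(s[130:250,300:420],None,fx=5,fy=5,interpolation=cv2.INTER_CUBIC));cv2.imwrite("pics/g6t.png",cv2.resize(t[145:265,340:450],None,fx=5,fy=5,interpolation=cv2.INTER_CUBIC))
cv2.imwrite("pics/s6raw.png",s);cv2.imwrite("pics/t6raw.png",t)
E
```

```text
(no output)
```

View pics/g6.png

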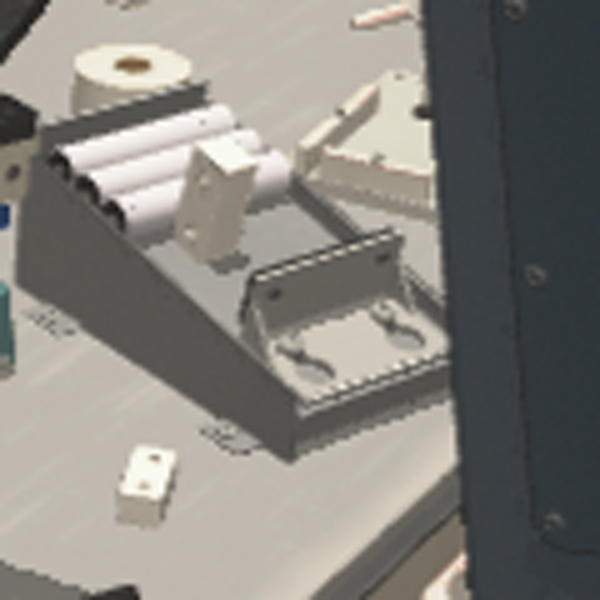

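View pics/g6t.png

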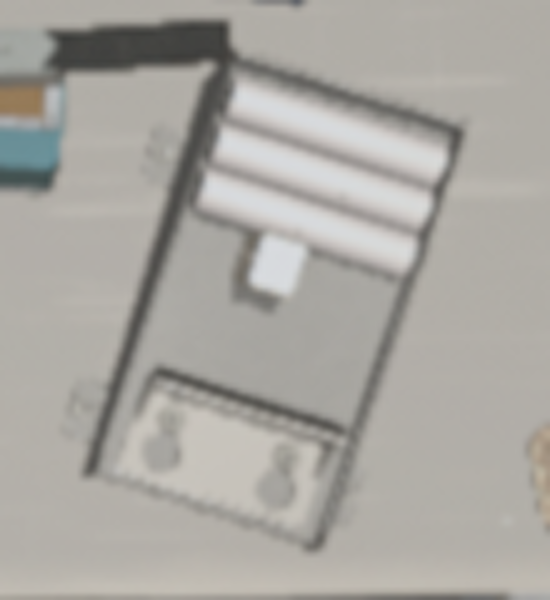

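```bash
python3 - <<'E'
from h import *
s=cv2.imread("pics/s6raw.png")
cv2.imwrite("pics/ze.png",cv2.resize(s[172:225,345:393],None,fx=12,fy=12,interpolation=cv2.INTER_CUBIC))
# predicted seated features
a=np.radians(-19.4);u=np.array([np.cos(a),np.sin(a),0]);v=np.array([-u[1],u[0],0]);al=np.radians(12)
ex=u*np.cos(al)+[0,0,np.sin(al)];ez=-u*np.sin(al)+[0,0,np.cos(al)]
np.set_printoptions(precision=1,suppress=True)
mid=np.array([405.2,-328.2,50.3])  # scene-based head mid
org=mid-46*ex-13*ez
for n,p in(("headL",(46,36,13)),("headR",(46,-36,13)),("holeL",(26,36,5)),("holeR",(26,-36,5)),("footFL",(6,58,5)),("footFR",(6,-58,5)),("topLfront",(66,58,50)),("topRfront",(66,-58,50)),("deckFL",(0,69,0)),("deckFR",(0,-69,0))):
    q=proj("scene",org+p[0]*ex+p[1]*v+p[2]*ez);print(n,q,"ze",(q-[345,172]+.5)*12-.5)
E
```

```text
headL [358. 197.] ze [161.9 305.5]
headR [376.5 190.7] ze [382.9 230.4]
holeL [361.8 203.1] ze [206.9 379.2]
holeR [380.2 196.7] ze [427.8 302.1]
footFL [360.4 209.3] ze [190.3 452.9]
footFR [390.1 198.7] ze [547.1 325.9]
topLfront [350.6 184.9] ze [ 73.2 160.2]
topRfront [380.6 175.2] ze [432.8  44.5]
deckFL [358.4 212.9] ze [166.3 496.6]
deckFR [393.7 200.2] ze [590.4 344.1]
```

View pics/ze.png

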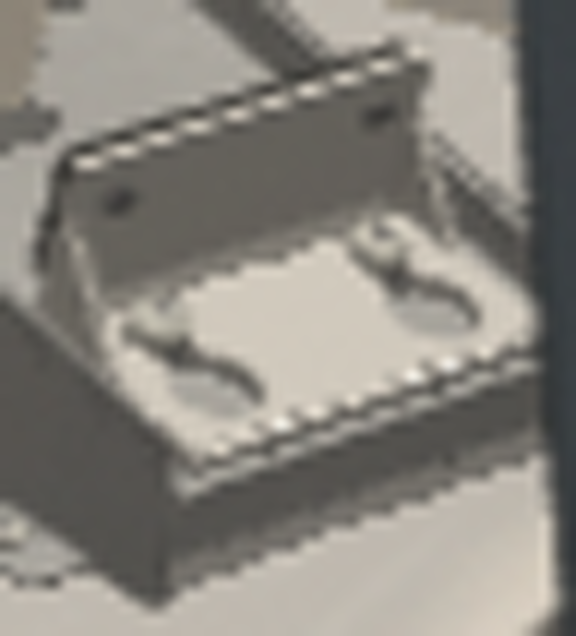

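The bracket is fully home: the scene picture matches the predicted home pose within about 1 px (upright top-left at (73,160), front foot edge at about (190,455)). Both heads sit in the narrow slot ends. The block is next.

```bash
python3 - <<'E'
from h import *
np.set_printoptions(precision=1,suppress=True)
a=np.radians(-19.4);u=np.array([np.cos(a),np.sin(a),0]);v=np.array([-u[1],u[0],0])
for n,c,mid in(("top",crop((277,265),5,(340,145)),(402.75,-325.65,0)),("scene",crop((224,154),5,(300,130)),(405.2,-328.2,0))):
    p=ray(n,*c,128);d=p-np.array(mid);print(n,p,d@u+42.3,d@v)
g=np.array([404.4,-327.2,0])+(138.7-42.3)*u+16*v;print("grasp",g)
go(g[0],g[1],190,-19.4)
E
```

```text
top [ 494.3 -341.4  128. ] 133.86320496875197 15.542900477913658
scene [ 496.2 -339.   128. ] 131.7196843846533 20.00204667032607
grasp [ 500.6 -344.1    0. ]
move cm [-36.6  16.    3.1] turn 90.2
```

Emit:
{"name": "servo_tool", "arguments": {
  "commands": [
    [[-6,-1,0,10],[-12,-1,0,20],[-18,0,0,30],[-24,3,0,40],[-29,8,0,50]]
  ],
  "hand": 6
}}

```text
t: 14.58
position: [443.7, -236.8, 221.7]
orientation: [3.137, -0.006, 0.356]
ft_force: [1.7, 0.6, 0.4]
width: 0.644
```

```bash
python3 -c "
from h import *
go(501,-343,190,-19.4)"
```

```text
move cm [ 1.68 11.95  3.17] turn 39.8
```

Emit:
{"name": "servo_tool", "arguments": {
  "commands": [
    [[0.4,3,0,10],[0.8,6,0,20],[1.2,9,0.5,30],[1.7,12,1.5,39.8],[1.7,12,3,39.8]]
  ]
}}

```text
t: 15.2
position: [501.2, -345.1, 191.6]
orientation: [3.141, -0.007, -0.341]
ft_force: [0.0, 0.4, -1.2]
width: 0.645
```

```bash
python3 - <<'E'
from h import *
go(501,-343,113,-19.4)
s=ctrl.grab_frame("scene")[:,:,::-1]
cv2.imwrite("pics/g7.png",cv2.resize(s[90:240,270:420],None,fx=4,fy=4,interpolation=cv2.INTER_CUBIC))
E
```

```text
move cm [-0.09 -0.19  7.86] turn -0.1
```

View pics/g7.png

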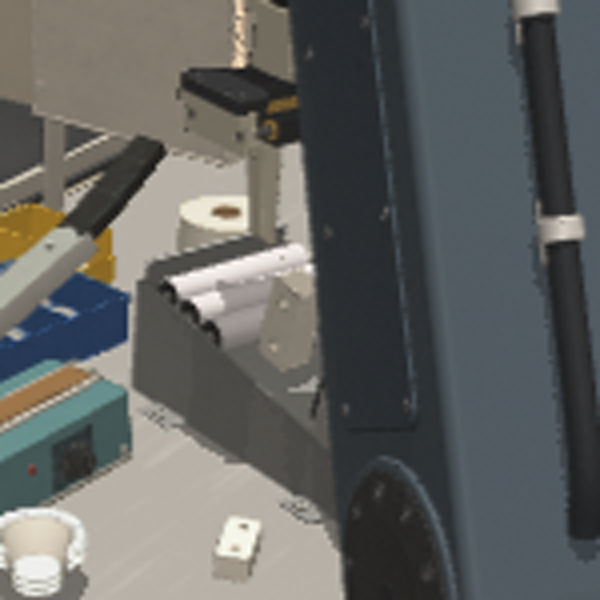

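Emit:
{"name": "servo_tool", "arguments": {
  "commands": [
    [[0,-0.2,2,0],[0,-0.2,4.5,0],[0,-0.2,6.8,0],[0,-0.2,7.7,0],[0,-0.2,7.8,0]]
  ]
}}

```text
t: 15.88
position: [500.7, -341.1, 111.2]
orientation: [-3.14, -0.003, -0.337]
ft_force: [0.1, -0.1, 0.6]
width: 0.644
```

Emit:
{"name": "servo_tool", "arguments": {
  "commands": [
    [[0,0,0,0],[0,0,0,0],[0,0,0,0],[0,0,0,0],[0,0,0,0]]
  ],
  "hand": 1.6,
  "grip_force": 15
}}

```text
t: 16.5
position: [500.7, -341.3, 111.5]
orientation: [-3.14, -0.003, -0.337]
ft_force: [-0.9, -0.5, 2.6]
width: 0.278
```

Emit:
{"name": "servo_tool", "arguments": {
  "commands": [
    [[-0.1,0,-0.25,0],[-0.6,0,-0.2,0],[-1.2,0,-0.05,0],[-1.8,0,0.08,0],[-2.4,0,0.2,0]]
  ],
  "grip_force": 25
}}

```text
t: 17.12
position: [477.6, -333.2, 109.2]
orientation: [-3.14, -0.003, -0.337]
ft_force: [-0.4, 0.4, -1.5]
width: 0.28
```

Emit:
{"name": "servo_tool", "arguments": {
  "commands": [
    [[-0.6,0,0.12,0],[-1.2,0,0.25,0],[-1.8,0,0.38,0],[-2.4,0,0.5,0],[-2.5,0,0.52,0]]
  ]
}}

```text
t: 17.75
position: [453.6, -324.8, 103.9]
orientation: [-3.14, -0.003, -0.337]
ft_force: [-0.3, 0.3, -2.4]
width: 0.281
```

```bash
python3 - <<'E'
from h import *
s=ctrl.grab_frame("scene")[:,:,::-1];t=ctrl.grab_frame("top")[:,:,::-1]
cv2.imwrite("pics/g8.png",np.hstack([cv2.resize(s[130:230,300:400],None,fx=4,fy=4,interpolation=cv2.INTER_CUBIC),cv2.resize(t[150:250,350:450],None,fx=4,fy=4,interpolation=cv2.INTER_CUBIC)]))
E
```

```text
(no output)
```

View pics/g8.png

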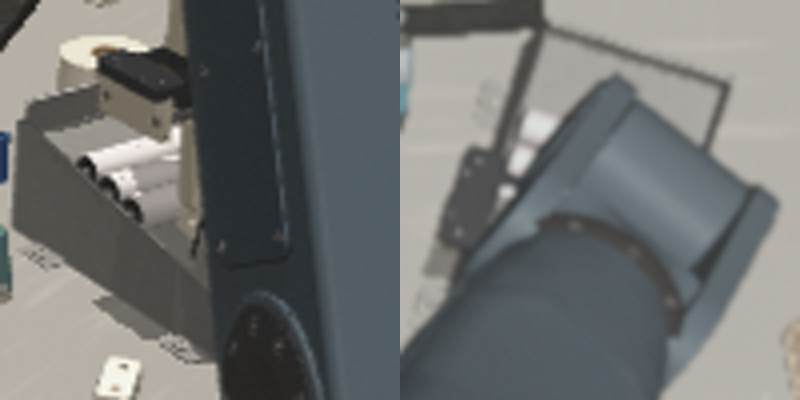

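The rollers followed the block down. Now I'll lift it along the deck normal.

Emit:
{"name": "servo_tool", "arguments": {
  "commands": [
    [[-0.25,0,-1,0],[-0.6,0,-2.5,0],[-1.0,0,-5,0],[-1.7,0,-8,0],[-2.3,0,-11,0]]
  ]
}}

```text
t: 18.48
position: [431.6, -317.2, 216.1]
orientation: [-3.141, -0.004, -0.337]
ft_force: [0.3, -0.1, -1.9]
width: 0.279
```

```bash
python3 - <<'E'
from h import *
go(420,-160,220);go(390,-170,60)
# decoy block, marker positions
print(ray("top",330,227,20),ray("top",262,229,8),ray("top",298,242,8))
E
```

```text
move cm [ -6.29 -14.45  -0.39] turn 0
move cm [ -8.79 -12.52  15.61] turn 0
[ 424.00257366 -163.36300968   20.        ] [422.04510699  45.45301141   8.        ] [380.38470927 -64.86020726   8.        ]
```

Emit:
{"name": "servo_tool", "arguments": {
  "commands": [
    [[-1,-4,0,0],[-2,-9,0,0],[-2,-14,0,0],[-2,-18,0,0],[-2,-20,0,0]]
  ]
}}

```text
t: 19.1
position: [479.3, -120.1, 217.4]
orientation: [-3.141, -0.005, -0.335]
ft_force: [0.3, 0.4, -1.9]
width: 0.277
```

```bash
python3 - <<'E'
from h import *
go(470,-105,65)
s=ctrl.grab_frame("scene")[:,:,::-1];t=ctrl.grab_frame("top")[:,:,::-1]
cv2.imwrite("pics/g9.png",np.hstack([cv2.resize(s[90:240,240:390],None,fx=2.66,fy=2.66,interpolation=cv2.INTER_CUBIC),cv2.resize(t[145:265,330:450],None,fx=3.325,fy=3.325,interpolation=cv2.INTER_CUBIC)]))
E
```

```text
move cm [-1.37 -1.12 15.24] turn 0
```

View pics/g9.png

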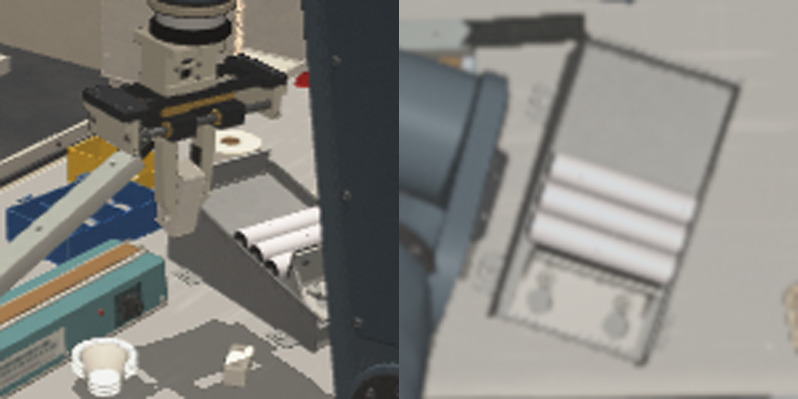

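The three rollers lie in a row against the bracket and the block is in the jaws. I'll put the block down on the free area.

Emit:
{"name": "servo_tool", "arguments": {
  "commands": [
    [[-1.4,-1.1,4,0],[-1.4,-1.1,8,0],[-1.4,-1.1,12,0],[-1.4,-1.1,14.5,0],[-1.4,-1.1,15.2,0]]
  ]
}}

```text
t: 19.82
position: [469.9, -106.2, 64.6]
orientation: [-3.141, -0.004, -0.335]
ft_force: [-0.6, 0.7, -1.7]
width: 0.277
```

Emit:
{"name": "servo_tool", "arguments": {
  "commands": [
    [[0,0,0.1,0],[0,0,0.3,0],[0,0,0.3,0]]
  ],
  "grip_force": 6
}}

```text
t: 20.2
position: [470.3, -106.4, 62.2]
orientation: [-3.141, -0.005, -0.335]
ft_force: [-0.2, 0.3, -1.4]
width: 0.278
```

Emit:
{"name": "servo_tool", "arguments": {
  "commands": [
    [[0,0,0.2,0],[0,0,0.4,0],[0,0,0.5,0],[0,0,0.5,0]]
  ]
}}

```text
t: 20.7
position: [470.2, -106.3, 57.2]
orientation: [-3.141, -0.005, -0.335]
ft_force: [-0.0, 0.3, -1.3]
width: 0.274
```

Emit:
{"name": "servo_tool", "arguments": {
  "commands": [
    [[0,0,0.1,0],[0,0,0.2,0],[0,0,0.3,0],[0,0,0.3,0]]
  ]
}}

```text
t: 21.2
position: [470.8, -106.5, 54.6]
orientation: [-3.141, -0.006, -0.335]
ft_force: [-0.8, 0.3, 3.7]
width: 0.281
```

Emit:
{"name": "servo_tool", "arguments": {
  "commands": [
    [[0,0,0.1,0],[0,0,0.2,0],[0,0,0.2,0]]
  ],
  "grip_force": 4
}}

```text
t: 21.58
position: [471.5, -106.8, 53.0]
orientation: [-3.141, -0.008, -0.335]
ft_force: [0.8, -1.4, 4.6]
width: 0.276
```

```bash
python3 - <<'E'
from h import *
s=ctrl.grab_frame("scene")[:,:,::-1]
cv2.imwrite("pics/g10.png",cv2.resize(s[130:250,260:380],None,fx=5,fy=5,interpolation=cv2.INTER_CUBIC))
E
```

```text
(no output)
```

View pics/g10.png

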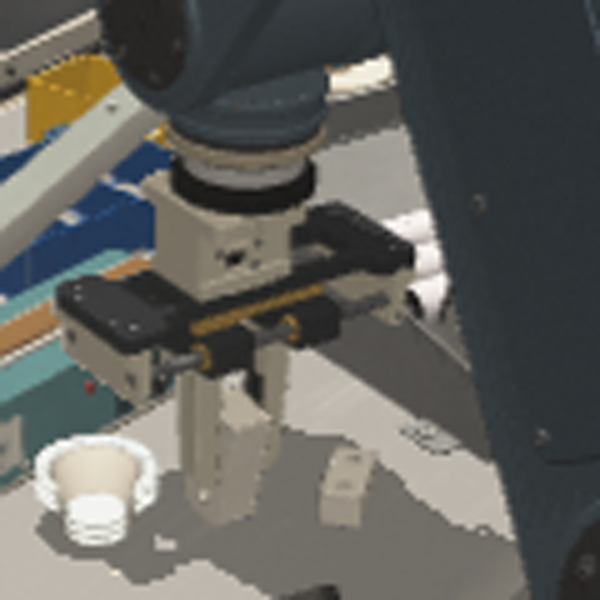

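Emit:
{"name": "servo_tool", "arguments": {
  "commands": [
    [[0,0,0,0],[0,0,0,0],[0,0,0,0],[0,0,0,0]]
  ],
  "hand": 5
}}

```text
t: 22.12
position: [471.4, -106.7, 52.9]
orientation: [-3.141, -0.008, -0.335]
ft_force: [-0.1, -0.5, -0.2]
width: 0.532
```

Emit:
{"name": "servo_tool", "arguments": {
  "commands": [
    [[0,0,-2,0],[0,0,-6,0],[0,0,-10,0],[0,0,-14,0],[0,0,-17,0]]
  ]
}}

```text
t: 22.75
position: [470.2, -106.5, 224.6]
orientation: [-3.141, -0.009, -0.335]
ft_force: [0.4, 0.1, 0.5]
width: 0.536
```

Emit:
{"name": "servo_tool", "arguments": {
  "commands": [
    [[-2,-5,0,0],[-4,-11,0,0],[-6,-17,0,0],[-7,-23,0,0],[-8,-26,0,0]]
  ]
}}

```text
t: 23.38
position: [480.1, 168.0, 224.1]
orientation: [-3.14, -0.009, -0.333]
ft_force: [-0.3, -0.4, -0.8]
width: 0.54
```

Emit:
{"name": "servo_tool", "arguments": {
  "commands": [
    [[0,0,0,0],[0,0,0,0],[0,0,0,0],[0,0,0,0]]
  ]
}}

```text
t: 23.88
position: [480.2, 167.2, 224.2]
orientation: [-3.14, -0.009, -0.334]
ft_force: [1.1, 0.7, 0.4]
width: 0.54
```

```bash
python3 - <<'E'
from h import *
s=ctrl.grab_frame("scene")[:,:,::-1];t=ctrl.grab_frame("top")[:,:,::-1]
cv2.imwrite("pics/f1.png",cv2.resize(s[110:330,190:430],None,fx=3,fy=2.7,interpolation=cv2.INTER_CUBIC));cv2.imwrite("pics/f2.png",cv2.resize(t[140:270,130:460],None,fx=2.4,fy=2.4,interpolation=cv2.INTER_CUBIC))
cv2.imwrite("pics/f3.png",cv2.resize(t[145:265,340:450],None,fx=5,fy=5,interpolation=cv2.INTER_CUBIC))
E
```

```text
(no output)
```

View pics/f1.png

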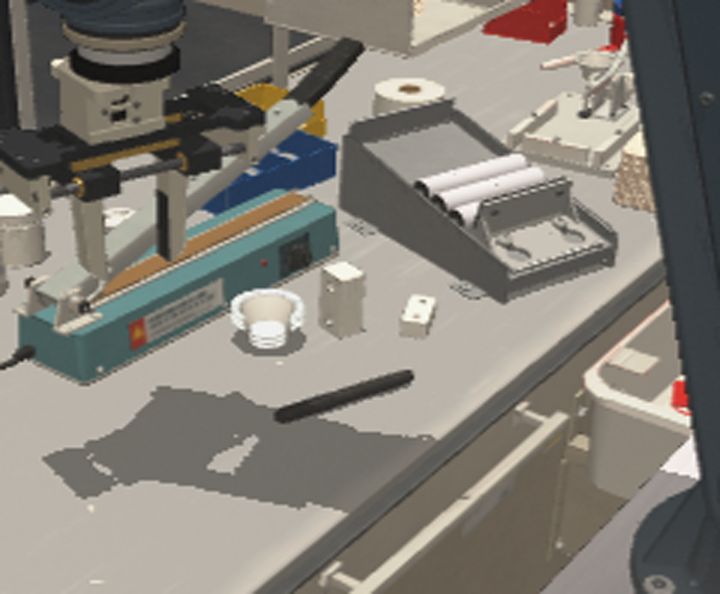

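View pics/f2.png

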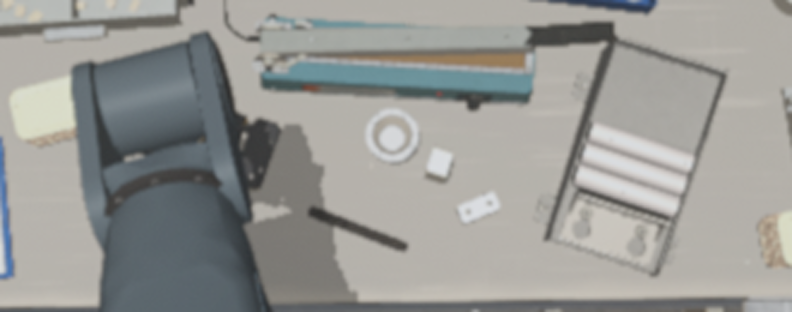

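View pics/f3.png

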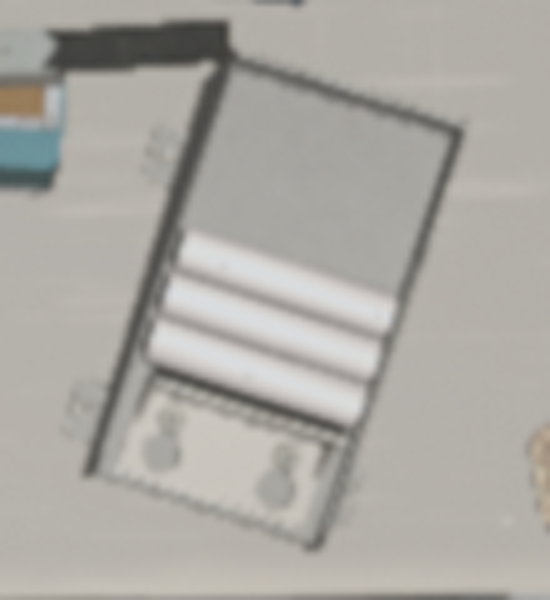

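The pictures show:
- **Bracket:** home, unchanged at holes (163,455) and (277,485) in the enlarged top view.
- **Rollers:** all three in a row against the buffer.
- **Block:** standing clear of the rack at (440,164).
- **Bystanders:** bowls and marker where they were, and so is the part of the tray pile that shows past the arm.

I'm handing the job in.

```bash
python3 -c "
from bench import ctrl
print(ctrl.sign_off())"
```

```text
the job is handed in; nothing more can be done
None
```

The job is done and handed in after about 24 s of robot time. No verdict was reported.

- **Bracket:** I lowered it over both screw heads. The foot touched the deck at TCP z = 85.3 mm, where 85.1 was expected. I then pushed it down the slope until it stopped hard at about 8 N. The scene picture matched the calculated home position to about a pixel, with both screw heads in the narrow slot ends.
- **Rollers and block:** I eased the white block down the slope with the rollers following, then lifted it out and stood it upright on the worktop, left of the rack. The last pictures show all three rollers in a row against the buffer.
- **Bystanders:** The bowls and the marker look unmoved. The tray pile was partly hidden by the arm in the last top view, but the arm never went near it.

**Checks that disagreed or did not show:**
- The two cameras differed by 2–4 mm at the screws and the block, so I averaged them.
- Both views were blocked while the bracket was being placed, so I checked that step by contact height and with pictures afterwards.
- The roughly 2 N sliding friction never showed in the force readings, only the stop at the end.

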